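Heft two fittings tins and pack the heavier one underneath

TASK

Two identical tall closed steel tins stand on the craft bench, one on either side of the small wooden packing tray: lift the left one (the robot's left) well clear of the bench to judge its weight and set it back, then lift the right one likewise. Then pack them: first stand the heavier tin alone on the floor of the tray and let go of it, then stand the lighter one squarely on top of it. Keep both tins upright throughout.

Things in the scene. Friction and masses are not known exactly. Their poses are not given: they have to be found in the camera images.
- tin_left_center (a point): Centre (32 mm above the underside) of the left tin (+y side of the tray): closed round plain steel tin, diameter 60 mm, height 64 mm, flat lid and bottom, standing upright on the bench; z axis up. The two tins look alike, but one weighs about 0.6 kg and the other about 0.2 kg (within 0.08 kg); which is which varies. The metal fill may shift 2 mm inside. A grip of 45 N is harmless.
- tin_right_center (a point): Centre (32 mm above the underside) of the right tin (-y side of the tray): closed round plain steel tin, diameter 60 mm, height 64 mm, flat lid and bottom, standing upright on the bench; z axis up. The two tins look alike, but one weighs about 0.6 kg and the other about 0.2 kg (within 0.08 kg); which is which varies. The metal fill may shift 2 mm inside. A grip of 45 N is harmless.
- tray_floor (a point): Centre of the floor of the shallow square light-wood packing tray fixed on the bench between the tins, with room for one tin: outside 112 x 112 mm, inside 96 x 96 mm, walls 8 mm thick, their top 20 mm above the bench. This point is 8 mm above the bench, 12 mm below the wall tops; x and y axes run along its sides, z up.
- tin_left: The left tin as a whole; origin at the centre of its underside, z up.
- tin_right: The right tin as a whole; origin at the centre of its underside, z up.
- tray: The tray as a whole; origin on the bench under its centre.
Things that resemble listed ones, but are neither listed nor needed, are in the scene too. Leave any black, orange or turquoise look-alike of the tray alone.

How it is judged (in metres and radians):
On the way, in this order (a step that is already met when the one before it is completed fails the run):
1. the left tin is lifted at least 40 mm clear of the bench, the tray still empty (height (world z) of tin_left_center above 0.072 m and horizontal distance between each of tin_left_center, tin_right_center and tray_floor above 0.075 m), for 0.2 s.
2. the left tin is set back on the bench and the right tin is lifted at least 40 mm clear of it, the tray still empty (height (world z) of tin_right_center above 0.072 m and height (world z) of tin_left_center below 0.04 m and horizontal distance between each of tin_left_center, tin_right_center and tray_floor above 0.075 m), for 0.2 s.
3. the heavier tin stands alone, upright and released, on the tray's floor (((horizontal distance between tin_left_center and tray_floor below 0.024 m and z of tin_left_center in the frame of tray_floor between 0.026 and 0.038 m and angle between tin_left_center's own z axis and vertical below 0.12 rad and contact force between tin_left and tray above 3.8 N and contact force between the fingers and tin_left below 0.2 N and horizontal distance between tin_right_center and tray_floor above 0.075 m) or (horizontal distance between tin_right_center and tray_floor below 0.024 m and z of tin_right_center in the frame of tray_floor between 0.026 and 0.038 m and angle between tin_right_center's own z axis and vertical below 0.12 rad and contact force between tin_right and tray above 3.8 N and contact force between the fingers and tin_right below 0.2 N and horizontal distance between tin_left_center and tray_floor above 0.075 m))), for 0.2 s.
At the end, for the whole second after the job is handed in: The heavier tin stands upright (within about 7 degrees) on the tray's floor, its centre within 24 mm of the floor's centre, and the lighter tin stands upright on top of it, centred on it within 18 mm; both released and at rest (((horizontal distance between tin_left_center and tray_floor below 0.024 m and z of tin_left_center in the frame of tray_floor between 0.026 and 0.038 m and angle between each of tin_left_center, tin_right_center's own z axis and vertical below 0.12 rad and horizontal distance between tin_right_center and tin_left_center below 0.018 m and z of tin_right_center in the frame of tin_left_center between 0.058 and 0.07 m and contact force between tin_right and tin_left between 0.5 and 3.8 N and linear speed of each of tin_left, tin_right below 0.02 m/s) or (horizontal distance between tin_right_center and tray_floor below 0.024 m and z of tin_right_center in the frame of tray_floor between 0.026 and 0.038 m and angle between each of tin_right_center, tin_left_center's own z axis and vertical below 0.12 rad and horizontal distance between tin_left_center and tin_right_center below 0.018 m and z of tin_left_center in the frame of tin_right_center between 0.058 and 0.07 m and contact force between tin_left and tin_right between 0.5 and 3.8 N and linear speed of each of tin_right, tin_left below 0.02 m/s))); the robot touches nothing.
It fails at once if a tin is tipped by more than about 35 degrees (angle between any of tin_left_center, tin_right_center's own z axis and vertical above 0.6 rad).
It also fails if it takes over 72 s, if anything falls off the work surface, if the arm or the gripper's body presses on something with over 40 N, if the wrist force passes 120 N, or if a joint passes its speed limit or range.

ROBOT

A 6-joint arm with a two-finger parallel gripper is mounted at the origin on the work surface. World frame = base frame: x ahead of the robot, y to its left, z up, the work surface at z = 0. Lengths are in m, angles in degrees, forces in N, time in s.
With the tool pointing down it reaches from about 0.15 to 0.775 m from the base axis. Payload 6.1 kg.
Tool frame: the origin (TCP) lies at the very end of the fingers, on their centre line; the grasp point (between the pads) lies 19 mm behind it; z points along the fingers, y is the line along which they close (so a half turn about z gives the same grasp; the last joint's range is limited). The gripper opens to 85 mm and grips with 20 to 120 N. Pads are 22 mm wide; open, the fingers measure 114 mm over their backs; the gripper's body (76 mm by 85 mm) begins 54 mm behind the grasp point. The pads swing forward as they close: fully open they stand 13 mm farther back than shut.
Start: joints at [-75, 7.208, -2.269, 80.523, 0, 90], TCP at [0.136, -0.507, 0.209] pointing down, gripper open.
Joint ranges: [-155.77, 155.77], [-54.66, 111.73], [-72.52, 77.12], [-102.08, 115.82], [-83.92, 84.16], [-180, 180]. Speed limits (degrees/s): [136.94, 136.94, 172.46, 180, 180, 180].

INTERFACE

Orientations are given as a 3x3 rotation matrix whose columns are the frame's x, y, z axes.
In Python, from plant import sense, snapshot, camera_model, hand_in gives the robot as it stands.
- The arm moves only by the shell command python3 -m creep 'ROWS' [OPENING]. ROWS is JSON, a list of rows, each an object of numbers: "x", "y", "z": the shift along the tool's x, y, z in m; "turn": the turn about the tool's z in rad. In form: [{"x": .., "y": .., "z": .., "turn": ..}, ...]. A call has 1 to 8 rows; each row shifts and turns the commanded pose from where the row before left it, along the tool's axes as they then stand; what a row does not reach is not made up. A row lasts 1/10 s, in which the tool goes at most 50 mm and 8.59 degrees, less where a joint would pass 70% of its speed; a pose out of reach is approached as far as the arm can. A call is refused whole if a number of a shift passes 0.05 or a number of a turn 0.15, either way. A call with a gripper value outside its range is refused whole. OPENING is the opening, from 0 (shut) to 1 (fully open), set as the call begins (- or left out, the last holds). The fingers move at their own pace and stop on an object; the grip force is fixed at half the most. Time passes only in rows, so rows that do not move let the fingers close. It gives the time, the measured TCP pose, the force and the opening at its end, in the units of the state.
- sense(): the state, without advancing time (a new reading comes with each control period).
- snapshot(name): name is "scene" or "top" or "wrist"; returns the picture (400x640x3 uint8, red, green, blue); there is no depth.
- camera_model(name): a dict with "K" (3x3 intrinsics, pixels), "T" (4x4, takes a point from camera to world coordinates). Camera axes: x right, y down, z forward; pixel columns grow to the right and rows downward; lengths in m; the calibration is good to about 2 mm. A picture is of the moment at which its call begins: read the wrist's pose just before it. camera_model takes no time and is no camera call; for the wrist camera it gives the pose at the moment of the call.
- hand_in(): hands the job in, once; it reports no verdict.
The state is a dict: "clock": time; "joint_pos": joint angles; "qd": joint speeds; "effort": joint torques, N m; "eef_pos": TCP position; "ee_rot": TCP orientation; "contact_force": force on the tool from outside, world axes, zero at the start; "ft_torque": the same for the moment, N m; "finger_gap": finger opening in m.
Only numpy, scipy, OpenCV 4.12 (cv2) and the standard library are available. Lean on these libraries where they do the work, as an engineer would, in place of code of your own. Each camera call takes 0.05 s, during which the arm holds its last target. There are 200 camera calls.

## Working session

There is one attempt and no reset: what is moved stays moved. The work goes in short steps, Python scripts to look and compute and a shell command to move; the robot and the scene stay as the last step left them, time stands still between calls to the robot, and variables do not carry over. Pictures are saved under pics/ and viewed, on a budget of 10 in all, crops included, one or two more only if the job needs it, and the job is handed in when it is done.

```bash
mkdir -p pics; ls; python3 - <<'E'
from plant import *
import cv2,numpy as np
np.set_printoptions(precision=4,suppress=True)
for n in("top","scene"):
    im=snapshot(n); cv2.imwrite(f"pics/{n}1.png",im[:,:,::-1]); np.save(f"pics/{n}1.npy",im)
    m=camera_model(n); print(n,np.array(m["K"]),np.array(m["T"]))
s=sense(); print({k:np.round(v,3).tolist() for k,v in s.items()})
E
```

```text
pics
top [[497.1432   0.     320.1153]
 [  0.     497.1432 200.4507]
 [  0.       0.       1.    ]] [[-0.0103 -0.9847  0.1737  0.2563]
 [-0.9999  0.0103 -0.0005  0.0116]
 [-0.0013 -0.1737 -0.9848  1.4548]
 [ 0.      0.      0.      1.    ]]
scene [[500.7412   0.     324.6003]
 [  0.     500.7412 194.3729]
 [  0.       0.       1.    ]] [[-0.5791  0.6783 -0.4522  1.1974]
 [ 0.8152  0.4885 -0.3112  0.4784]
 [ 0.0098 -0.5488 -0.8359  1.3132]
 [ 0.      0.      0.      1.    ]]
{'clock': 0.1, 'joint_pos': [-74.998, 7.239, -2.319, 80.523, -0.001, 90.0], 'qd': [-0.022, -0.164, 0.192, 0.04, 0.05, -0.011], 'effort': [-0.001, -43.69, 35.36, 0.014, -0.0, 0.0], 'eef_pos': [0.136, -0.507, 0.209], 'ee_rot': [[0.966, 0.259, -0.0], [0.259, -0.966, 0.001], [-0.0, -0.001, -1.0]], 'contact_force': [0.772, 0.21, -0.588], 'ft_torque': [-0.012, -0.005, 0.025], 'finger_gap': 0.086}
```

View pics/top1.png

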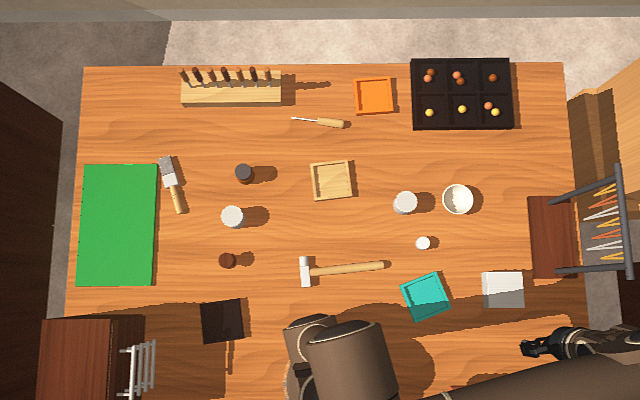

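View pics/scene1.png

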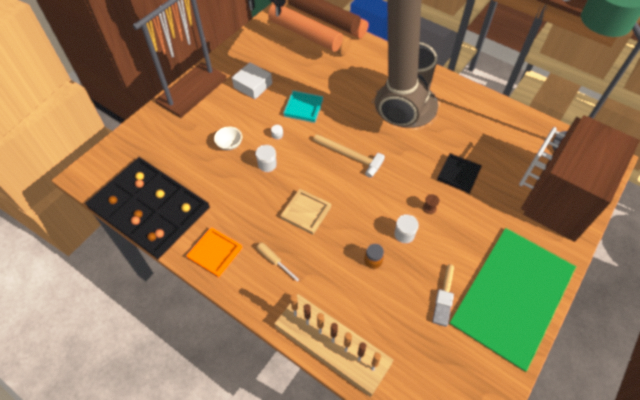

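The top view shows the tins at about (232,217) on the left and (405,203) on the right, with the light-wood tray at (332,181).

Possible mix-ups:
- **For the tins:** dark jar (244,173), brown jar (228,261), small white jar (423,243), white bowl (458,199).
- **For the tray:** orange (374,96), turquoise (425,296) and black (222,321) trays, plus the black sorter (462,93).

By the description I choose the two plain steel cylinders and the light-wood tray.

```bash
cat > h.py <<'E'
import numpy as np,cv2
from plant import *
np.set_printoptions(precision=4,suppress=True)
def ray(n,u,v,z,m=None):
    m=m or camera_model(n); K=np.array(m["K"]);T=np.array(m["T"])
    d=T[:3,:3]@np.linalg.solve(K,[u,v,1]); c=T[:3,3]; return c+d*(z-c[2])/d[2]
def blob(mask,u,v,r):
    w=np.zeros_like(mask); w[v-r:v+r,u-r:u+r]=mask[v-r:v+r,u-r:u+r]
    cs=cv2.findContours(w,cv2.RETR_EXTERNAL,cv2.CHAIN_APPROX_NONE)[0]
    return max(cs,key=cv2.contourArea)
E
python3 - <<'E'
from h import *
for n,tins,tr in (("top",[(232,217),(405,203)],(332,181)),("scene",[(406,229),(266,158)],(305,211))):
    im=np.load(f"pics/{n}1.npy"); hsv=cv2.cvtColor(im,cv2.COLOR_RGB2HSV)
    m=((hsv[...,1]<70)&(hsv[...,2]>150)).astype(np.uint8)*255
    for u,v in tins:
        c=blob(m,u,v,18); e=cv2.fitEllipse(c); print(n,e,"z64",ray(n,*e[0],.064))
        # lid brightness: bounding box
        print(cv2.boundingRect(c), im[v-3:v+4:3,u].tolist())
    # tray: saturation lower than the bench
    u,v=tr
    print([tuple(hsv[v,x]) for x in range(u-34,u+35,4)])
im=np.load("pics/top1.npy")[:,:,::-1]
a=[cv2.resize(im[y-32:y+32,x-32:x+32],(260,260),interpolation=cv2.INTER_CUBIC) for x,y in((232,217),(332,181),(405,203))]
im=np.load("pics/scene1.npy")[:,:,::-1]
b=[cv2.resize(im[y-32:y+32,x-32:x+32],(260,260),interpolation=cv2.INTER_CUBIC) for x,y in((406,229),(305,211),(266,158))]
cv2.imwrite("pics/crop1.png",np.vstack([np.hstack(a),np.hstack(b)]))
E
```

```text
top ((231.61846923828125, 215.7315673828125), (20.535600662231445, 21.01445198059082), 54.416282653808594) z64 [0.4604 0.2614 0.064 ]
(221, 205, 22, 22) [[239, 230, 219], [237, 229, 216], [235, 228, 215]]
top ((404.77056884765625, 202.0924072265625), (20.59361457824707, 24.52132797241211), 54.2975959777832) z64 [ 0.4944 -0.2294  0.064 ]
(393, 191, 25, 24) [[236, 229, 216], [237, 229, 218], [237, 228, 216]]
[(np.uint8(13), np.uint8(168), np.uint8(219)), (np.uint8(13), np.uint8(168), np.uint8(218)), (np.uint8(13), np.uint8(164), np.uint8(224)), (np.uint8(13), np.uint8(174), np.uint8(220)), (np.uint8(16), np.uint8(132), np.uint8(235)), (np.uint8(16), np.uint8(137), np.uint8(226)), (np.uint8(21), np.uint8(110), np.uint8(248)), (np.uint8(20), np.uint8(113), np.uint8(246)), (np.uint8(18), np.uint8(124), np.uint8(236)), (np.uint8(18), np.uint8(125), np.uint8(236)), (np.uint8(18), np.uint8(123), np.uint8(239)), (np.uint8(19), np.uint8(121), np.uint8(238)), (np.uint8(16), np.uint8(129), np.uint8(227)), (np.uint8(14), np.uint8(160), np.uint8(169)), (np.uint8(12), np.uint8(171), np.uint8(140)),
[... 677 characters left out ...]
nt8(140)), (np.uint8(15), np.uint8(135), np.uint8(202)), (np.uint8(19), np.uint8(118), np.uint8(242)), (np.uint8(18), np.uint8(122), np.uint8(232)), (np.uint8(18), np.uint8(122), np.uint8(232)), (np.uint8(18), np.uint8(122), np.uint8(234)), (np.uint8(19), np.uint8(121), np.uint8(238)), (np.uint8(18), np.uint8(121), np.uint8(237)), (np.uint8(18), np.uint8(121), np.uint8(237)), (np.uint8(18), np.uint8(118), np.uint8(239)), (np.uint8(16), np.uint8(126), np.uint8(214)), (np.uint8(16), np.uint8(128), np.uint8(211)), (np.uint8(17), np.uint8(129), np.uint8(231)), (np.uint8(14), np.uint8(168), np.uint8(225)), (np.uint8(14), np.uint8(167), np.uint8(224)), (np.uint8(14), np.uint8(164), np.uint8(225))]
```

View pics/crop1.png

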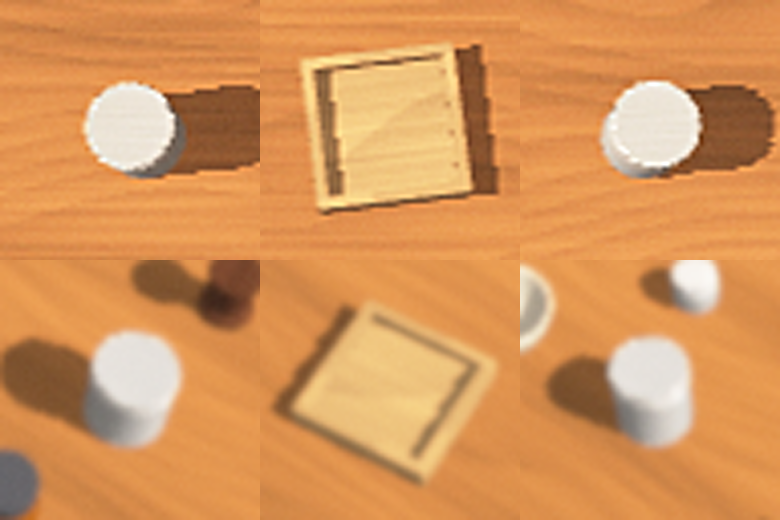

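The crops show two plain steel cylinders and a light-wood tray turned slightly in yaw. The right lid centre is at about (406,202). Next I measure the lids alone and the tray.

```bash
python3 - <<'E'
from h import *
for n,tins,tr,vt in (("top",[(232,217),(405,203)],(332,181),225),("scene",[(407,223),(266,153)],(305,211),222)):
    im=np.load(f"pics/{n}1.npy"); hsv=cv2.cvtColor(im,cv2.COLOR_RGB2HSV)
    m=((hsv[...,1]<70)&(hsv[...,2]>vt)).astype(np.uint8)*255
    for u,v in tins:
        c=blob(m,u,v,16); e=cv2.fitEllipse(c)
        P=np.array([ray(n,*p[0],.064) for p in c])[:,:2].astype(np.float32)
        print(n,e[0],"z64",ray(n,*e[0],.064)[:2],"enclosing",cv2.minEnclosingCircle(P))
    u,v=tr
    m=((hsv[...,1]<146)&(hsv[...,2]>150)).astype(np.uint8)*255
    m=cv2.morphologyEx(m,cv2.MORPH_CLOSE,np.ones((5,5)))
    m=cv2.morphologyEx(m,cv2.MORPH_OPEN,np.ones((3,3)))
    c=blob(m,u,v,34)
    P=np.array([ray(n,*p[0],.02) for p in c])[:,:2].astype(np.float32)
    print(n,"tray",cv2.minAreaRect(P))
s=sense(); T=np.array(camera_model("wrist")["T"]); 
print("wrist cam in tool", s["ee_rot"].T@(T[:3,3]-s["eef_pos"]) if hasattr(s["ee_rot"],"T") else np.array(s["ee_rot"]).T@(T[:3,3]-np.array(s["eef_pos"])))
print(np.array(s["ee_rot"]).T@T[:3,:3], camera_model("wrist")["K"])
E
```

```text
top (231.4066162109375, 215.4715118408203) z64 [0.4612 0.262 ] enclosing ((0.46153882145881653, 0.2619350254535675), 0.030553819611668587)
top (405.2257080078125, 201.2464599609375) z64 [ 0.4968 -0.2308] enclosing ((0.4946974515914917, -0.22867822647094727), 0.035028569400310516)
top tray ((0.5724408030509949, -0.020384788513183594), (0.11302149295806885, 0.11296552419662476), 6.63470983505249)
scene (408.1124572753906, 224.6094970703125) z64 [0.4661 0.2686] enclosing ((0.47256189584732056, 0.2700388729572296), 0.03949526697397232)
scene (267.1621398925781, 154.5776824951172) z64 [ 0.5052 -0.2198] enclosing ((0.5126050710678101, -0.2148948758840561), 0.04982281103730202)
scene tray ((0.5781915187835693, -0.01618959754705429), (0.1196732148528099, 0.12153062224388123), 6.174747943878174)
wrist cam in tool [ 0.0727  0.0008 -0.1644]
[[ 0.0004 -0.9576 -0.288 ]
 [ 1.      0.0005 -0.0003]
 [ 0.0004 -0.288   0.9576]] [[323.5254   0.     323.7085]
 [  0.     323.5254 197.2889]
 [  0.       0.       1.    ]]
```

```bash
python3 -m creep '[{"turn":0.131},{"turn":0.131},{"x":0.03},{"x":0.03},{"x":0.03},{"x":0.03},{"x":0.03},{"x":0.03}]' 1; python3 -m creep '[{"x":0.03,"y":-0.034},{"x":0.03,"y":-0.034},{"x":0.03,"y":-0.034},{"x":0.03,"y":-0.034},{"x":0.03,"y":-0.034},{"x":0.03,"y":-0.034},{"y":-0.034},{"y":-0.034}]'; python3 -m creep '[{},{}]'
cat > w.py <<'E'
import sys
from h import *
name,z=sys.argv[1],float(sys.argv[2])
s=sense(); m=camera_model("wrist"); im=snapshot("wrist"); cv2.imwrite(f"pics/{name}.png",im[:,:,::-1])
hsv=cv2.cvtColor(im,cv2.COLOR_RGB2HSV)
vt=int(sys.argv[3]) if len(sys.argv)>3 else 215
k=((hsv[...,1]<70)&(hsv[...,2]>vt)).astype(np.uint8)*255
k=cv2.morphologyEx(k,cv2.MORPH_OPEN,np.ones((5,5)))
for c in cv2.findContours(k,cv2.RETR_EXTERNAL,cv2.CHAIN_APPROX_NONE)[0]:
    if cv2.contourArea(c)<800: continue
    P=np.array([ray("wrist",*p[0],z,m) for p in c])[:,:2].astype(np.float32)
    e=cv2.fitEllipse(c); E=cv2.fitEllipse(P)
    print("px",np.array(e[0]),"world ellipse",np.array(E[0]),np.array(E[1]),"encl",cv2.minEnclosingCircle(P))
print("tcp",np.array(s["eef_pos"]),np.array(s["ee_rot"])[:,0],s["clock"],"F",np.array(s["contact_force"]))
E
python3 w.py w1 .064
```

```text
px [354.6136  32.3894] world ellipse [ 0.2664 -0.5   ] [0.054  0.1137] encl ((0.26538968086242676, -0.4991093873977661), 0.05456574261188507)
tcp [ 0.1358 -0.5067  0.2085] [ 0.9659  0.2588 -0.    ] 0.1 F [ 0.7717  0.2096 -0.588 ]invalid input
invalid input
invalid input
```

View pics/w1.png

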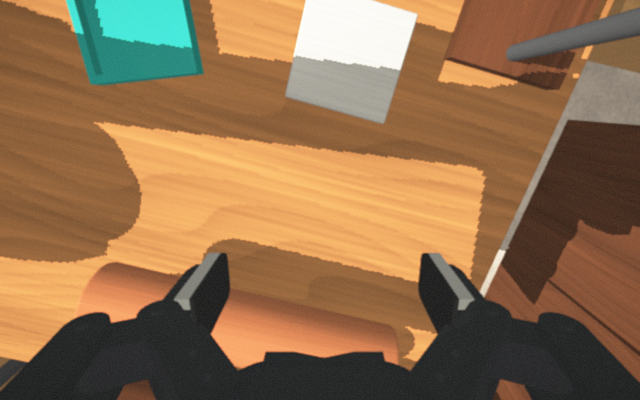

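The calls were rejected because every key is needed, so the arm is still at its start pose. The picture shows only a white box near (350,60) and the fingers.

```bash
python3 -m creep '[{"x":0,"y":0,"z":0,"turn":0.131},{"x":0,"y":0,"z":0,"turn":0.131},{"x":0.03,"y":0,"z":0,"turn":0},{"x":0.03,"y":0,"z":0,"turn":0},{"x":0.03,"y":0,"z":0,"turn":0},{"x":0.03,"y":0,"z":0,"turn":0},{"x":0.03,"y":0,"z":0,"turn":0},{"x":0.03,"y":0,"z":0,"turn":0}]' 1; python3 -m creep '[{"x":0.03,"y":-0.034,"z":0,"turn":0},{"x":0.03,"y":-0.034,"z":0,"turn":0},{"x":0.03,"y":-0.034,"z":0,"turn":0},{"x":0.03,"y":-0.034,"z":0,"turn":0},{"x":0.03,"y":-0.034,"z":0,"turn":0},{"x":0.03,"y":-0.034,"z":0,"turn":0},{"x":0,"y":-0.034,"z":0,"turn":0},{"x":0,"y":-0.034,"z":0,"turn":0}]'; python3 -m creep '[{"x":0,"y":0,"z":0,"turn":0},{"x":0,"y":0,"z":0,"turn":0}]'
python3 w.py w2 .064
```

```text
clock: 0.95
eef_pos: [0.317, -0.5069, 0.2088]
ee_rot: [[1.0, -0.0, -0.0], [-0.0, -1.0, 0.0], [-0.0, -0.0, -1.0]]
contact_force: [-0.3, -0.1, 1.1]
finger_gap: 0.0851
clock: 1.75
eef_pos: [0.4964, -0.2334, 0.2083]
ee_rot: [[1.0, 0.001, -0.001], [0.001, -1.0, 0.001], [-0.001, -0.001, -1.0]]
contact_force: [-0.2, -0.4, -0.2]
finger_gap: 0.0854
clock: 1.95
eef_pos: [0.496, -0.2346, 0.2092]
ee_rot: [[1.0, 0.001, -0.0], [0.001, -1.0, -0.0], [-0.0, 0.0, -1.0]]
contact_force: [-0.0, -0.8, 0.4]
finger_gap: 0.0854
px [478.7126 158.4873] world ellipse [ 0.514  -0.3852] [0.0516 0.075 ] encl ((0.5133755207061768, -0.3859156370162964), 0.03828243166208267)
tcp [ 0.496  -0.2346  0.2092] [ 1.      0.0014 -0.0001] 1.95 F [-0.0219 -0.8382  0.3854]
```

View pics/w2.png

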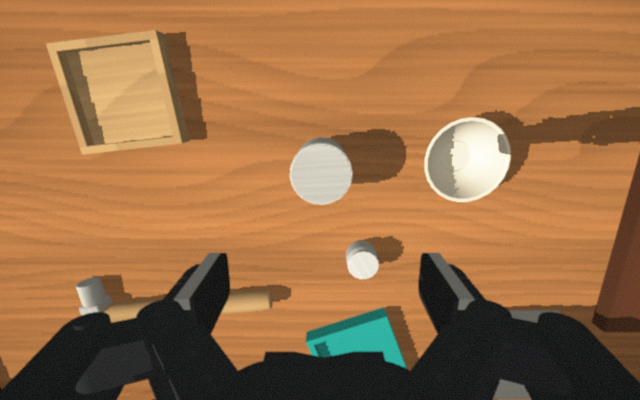

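The wrist view shows the right lid at (321,171), the tray at about (118,92) and the bowl at (467,158). The lid is dimmer than my threshold, so I'll re-measure from this image. The arm has not moved since.

```bash
python3 w.py w3 .064 180; python3 - <<'E'
from h import *
im=cv2.imread("pics/w3.png"); hsv=cv2.cvtColor(im,cv2.COLOR_BGR2HSV)
k=((hsv[...,1]<146)&(hsv[...,2]>110)).astype(np.uint8)*255
k=cv2.morphologyEx(k,cv2.MORPH_CLOSE,np.ones((9,9)));k=cv2.morphologyEx(k,cv2.MORPH_OPEN,np.ones((5,5)))
c=blob(k[:, :],118,92,90); m=camera_model("wrist")
P=np.array([ray("wrist",*p[0],.02,m) for p in c])[:,:2].astype(np.float32)
print(cv2.boundingRect(c),"tray",cv2.minAreaRect(P), hsv[171,321], hsv[110,120])
E
```

```text
px [319.4966 173.5532] world ellipse [ 0.4992 -0.2321] [0.0597 0.0602] encl ((0.4994814991950989, -0.23215901851654053), 0.030855802819132805)
px [477.2018 158.3733] world ellipse [ 0.5136 -0.3844] [0.0532 0.0822] encl ((0.513455331325531, -0.3770160973072052), 0.04089197888970375)
tcp [ 0.496  -0.2354  0.2091] [ 1.      0.0002 -0.0001] 2.0 F [ 0.5105  1.0676 -0.3597]
(46, 30, 135, 125) tray ((0.5737345218658447, -0.021184861660003662), (0.11304593831300735, 0.11605953425168991), 6.28018045425415) [ 23  20 212] [ 17 121 221]
```

Measurements so far, each consistent with the given sizes (lid about 60 mm, tray about 113 mm):
- **Right tin:** (0.499,-0.232)
- **Tray:** (0.573,-0.021)
- **Left tin:** about (0.4615,0.262)

Next I move over the left tin.

```bash
python3 -m creep '[{"x":-0.005,"y":-0.042,"z":0,"turn":0},{"x":-0.005,"y":-0.042,"z":0,"turn":0},{"x":-0.005,"y":-0.042,"z":0,"turn":0},{"x":-0.005,"y":-0.042,"z":0,"turn":0},{"x":-0.005,"y":-0.042,"z":0,"turn":0},{"x":-0.005,"y":-0.042,"z":0,"turn":0},{"x":-0.005,"y":-0.042,"z":0,"turn":0},{"x":0,"y":-0.042,"z":0,"turn":0}]' 1; python3 -m creep '[{"x":0,"y":-0.042,"z":0,"turn":0},{"x":0,"y":-0.042,"z":0,"turn":0},{"x":0,"y":-0.042,"z":0,"turn":0},{"x":0,"y":-0.035,"z":0,"turn":0},{"x":0,"y":0,"z":0,"turn":0},{"x":0,"y":0,"z":0,"turn":0}]'
python3 w.py w4 .064 180
```

```text
clock: 2.85
eef_pos: [0.4611, 0.0469, 0.2106]
ee_rot: [[0.997, 0.072, -0.004], [0.072, -0.996, 0.044], [-0.001, -0.044, -0.999]]
contact_force: [0.4, -0.1, 0.0]
finger_gap: 0.0853
clock: 3.45
eef_pos: [0.4547, 0.1213, 0.2219]
ee_rot: [[0.983, 0.185, -0.022], [0.186, -0.977, 0.108], [-0.001, -0.11, -0.994]]
contact_force: [-0.3, 0.1, -0.1]
finger_gap: 0.0853
px [364.9587 293.0414] world ellipse [0.3253 0.0663] [0.0223 0.0904] encl ((0.3311297595500946, 0.06609071791172028), 0.04002375155687332)
px [207.3136 138.6875] world ellipse [0.4621 0.2628] [0.0593 0.0603] encl ((0.46235790848731995, 0.2625291049480438), 0.031024795025587082)
tcp [0.4547 0.1213 0.2219] [ 0.9825  0.1861 -0.0014] 3.45 F [-0.3491  0.1298 -0.0602]
```

```bash
python3 -c "
from h import *
s=sense();print(np.array(s['joint_pos']),np.array(s['qd']),np.array(s['ee_rot']),np.array(s['eef_pos']))"
```

```text
[ 10.6392   1.2682  -7.3853  81.4428   6.3301 179.9433] [-0.5185 -0.0818 -0.2863 -0.0349  0.0253 -0.0508] [[ 0.9826  0.1843 -0.022 ]
 [ 0.1856 -0.9767  0.1081]
 [-0.0016 -0.1103 -0.9939]] [0.4547 0.121  0.2218]
```

Joint 6 has hit its 180° limit, so the tool tilted. Turning the heading to about +90° keeps J6 mid-range over both tins and the tray.

```bash
python3 -m creep '[{"x":0,"y":0,"z":0,"turn":-0.14},{"x":0,"y":0,"z":0,"turn":-0.14},{"x":0,"y":0,"z":0,"turn":-0.14},{"x":0,"y":0,"z":0,"turn":-0.14},{"x":0,"y":0,"z":0,"turn":0},{"x":0,"y":0,"z":0,"turn":0}]' 1;  python3 -c "
from h import *
s=sense();print(np.array(s['joint_pos']),np.array(s['ee_rot']))"
```

```text
clock: 4.1
eef_pos: [0.4547, 0.1208, 0.2218]
ee_rot: [[0.737, 0.675, -0.022], [0.673, -0.732, 0.108], [0.057, -0.095, -0.994]]
contact_force: [-0.1, 0.6, 0.4]
finger_gap: 0.0855
[ 10.5932   1.2602  -7.3938  81.439    6.3449 148.0472] [[ 0.7374  0.6751 -0.0219]
 [ 0.673  -0.7317  0.1083]
 [ 0.0571 -0.0946 -0.9939]]
```

The command kept the 6° tilt. I can't command tilt directly, but the opposite J6 limit should push it back the other way. I'll turn there, then nudge against that limit.

```bash
python3 -m creep '[{"x":0,"y":0,"z":0,"turn":-0.149},{"x":0,"y":0,"z":0,"turn":-0.149},{"x":0,"y":0,"z":0,"turn":-0.149},{"x":0,"y":0,"z":0,"turn":-0.149},{"x":0,"y":0,"z":0,"turn":-0.149},{"x":0,"y":0,"z":0,"turn":-0.149},{"x":0,"y":0,"z":0,"turn":-0.149},{"x":0,"y":0,"z":0,"turn":-0.149}]' 1 >/dev/null
python3 -m creep '[{"x":0,"y":0,"z":0,"turn":-0.149},{"x":0,"y":0,"z":0,"turn":-0.149},{"x":0,"y":0,"z":0,"turn":-0.149},{"x":0,"y":0,"z":0,"turn":-0.149},{"x":0,"y":0,"z":0,"turn":-0.149},{"x":0,"y":0,"z":0,"turn":-0.149},{"x":0,"y":0,"z":0,"turn":-0.149},{"x":0,"y":0,"z":0,"turn":-0.149}]' >/dev/null
python3 -m creep '[{"x":0,"y":0,"z":0,"turn":-0.149},{"x":0,"y":0,"z":0,"turn":-0.149},{"x":0,"y":0,"z":0,"turn":-0.149},{"x":0,"y":0,"z":0,"turn":-0.149},{"x":0,"y":0,"z":0,"turn":-0.149},{"x":0,"y":0,"z":0,"turn":-0.149},{"x":0,"y":0,"z":0,"turn":-0.149},{"x":0,"y":0,"z":0,"turn":-0.149}]' >/dev/null
python3 -m creep '[{"x":0,"y":0,"z":0,"turn":-0.149},{"x":0,"y":0,"z":0,"turn":-0.149},{"x":0,"y":0,"z":0,"turn":-0.149},{"x":0,"y":0,"z":0,"turn":-0.149},{"x":0,"y":0,"z":0,"turn":-0.149},{"x":0,"y":0,"z":0,"turn":-0.149},{"x":0,"y":0,"z":0,"turn":-0.149},{"x":0,"y":0,"z":0,"turn":-0.149}]' >/dev/null
python3 -m creep '[{"x":0,"y":0,"z":0,"turn":-0.149},{"x":0,"y":0,"z":0,"turn":-0.149},{"x":0,"y":0,"z":0,"turn":-0.149},{"x":0,"y":0,"z":0,"turn":-0.149},{"x":0,"y":0,"z":0,"turn":-0.149},{"x":0,"y":0,"z":0,"turn":-0.149},{"x":0,"y":0,"z":0,"turn":0}]'
cat > j.py <<'E'
from h import *
s=sense();R=np.array(s['ee_rot']);print(s["clock"],"q",np.array(s['joint_pos']),"tcp",np.array(s['eef_pos']),"z",R[:,2],"heading",np.degrees(np.arctan2(R[1,0],R[0,0])))
E
python3 j.py
```

```text
clock: 8.0
eef_pos: [0.4547, 0.121, 0.2218]
ee_rot: [[0.992, 0.122, -0.022], [0.123, -0.986, 0.108], [-0.008, -0.11, -0.994]]
contact_force: [-0.2, -0.1, -0.6]
finger_gap: 0.0856
8.0 q [  10.618     1.2624   -7.3893   81.4407    6.3484 -176.4416] tcp [0.4547 0.121  0.2218] z [-0.022   0.1084 -0.9939] heading 7.081321151909646
```

```bash
python3 -m creep '[{"x":0,"y":0,"z":0,"turn":-0.1},{"x":0,"y":0,"z":0,"turn":-0.1},{"x":0,"y":0,"z":0,"turn":0}]'>/dev/null
python3 j.py
```

```text
8.3 q [  16.1603    0.7506   -7.8078   80.6832    4.775  -179.6328] tcp [0.4454 0.1566 0.2218] z [-0.0105  0.0836 -0.9964] heading 15.794283081932432
```

Pushing against this limit reduces the tilt, as hoped. I'll continue.

```bash
python3 -m creep '[{"x":0,"y":0,"z":0,"turn":-0.14},{"x":0,"y":0,"z":0,"turn":-0.14},{"x":0,"y":0,"z":0,"turn":0}]'>/dev/null
python3 j.py
```

```text
8.6 q [  27.0288   -0.1157   -8.5894   79.7747    1.4024 -179.6946] tcp [0.4164 0.2211 0.2217] z [ 0.0161  0.0357 -0.9992] heading 26.72334868295702
```

```bash
python3 -m creep '[{"x":0,"y":0,"z":0,"turn":-0.11},{"x":0,"y":0,"z":0,"turn":0}]'>/dev/null
python3 j.py
python3 -m creep '[{"x":0,"y":0,"z":0,"turn":0.149},{"x":0,"y":0,"z":0,"turn":0.149},{"x":0,"y":0,"z":0,"turn":0.149},{"x":0,"y":0,"z":0,"turn":0.149},{"x":0,"y":0,"z":0,"turn":0.149},{"x":0,"y":0,"z":0,"turn":0.149},{"x":0,"y":0,"z":0,"turn":0.149},{"x":0,"y":0,"z":0,"turn":0.149}]'>/dev/null
python3 -m creep '[{"x":0,"y":0,"z":0,"turn":0.149},{"x":0,"y":0,"z":0,"turn":0.149},{"x":0,"y":0,"z":0,"turn":0.149},{"x":0,"y":0,"z":0,"turn":0.149},{"x":0,"y":0,"z":0,"turn":0.149},{"x":0,"y":0,"z":0,"turn":0.149},{"x":0,"y":0,"z":0,"turn":0},{"x":0,"y":0,"z":0,"turn":0}]'
python3 j.py
```

```text
8.8 q [  31.0809   -0.279    -8.7566   79.6763    0.0168 -179.7463] tcp [0.403  0.243  0.2216] z [ 0.0274  0.0169 -0.9995] heading 30.827078763460143
clock: 10.4
eef_pos: [0.4043, 0.2412, 0.2216]
ee_rot: [[0.024, -0.999, 0.028], [-1.0, -0.024, 0.016], [-0.016, -0.028, -0.999]]
contact_force: [-1.1, 0.3, -0.3]
finger_gap: 0.0855
10.4 q [ 30.8222  -0.2698  -8.7488  79.6709  -0.0067 -60.5441] tcp [0.4043 0.2412 0.2216] z [ 0.0278  0.0164 -0.9995] heading -88.6210660472364
```

Remaining tilt is 1.8°, which is acceptable. I move over the left tin at (0.462,0.2625) and descend.

```bash
python3 -m creep '[{"x":-0.008,"y":-0.026,"z":0,"turn":0},{"x":-0.0086,"y":-0.0267,"z":0,"turn":0},{"x":0,"y":0,"z":0.03,"turn":0},{"x":0,"y":0,"z":0.04,"turn":0},{"x":0,"y":0,"z":0.03,"turn":0},{"x":0,"y":0,"z":0,"turn":0},{"x":0,"y":0,"z":0,"turn":0}]' 1
python3 w.py w5 .064 170
```

```text
clock: 11.1
eef_pos: [0.4589, 0.2611, 0.1239]
ee_rot: [[0.024, -0.999, 0.027], [-1.0, -0.024, 0.016], [-0.016, -0.028, -0.999]]
contact_force: [0.9, 0.1, 0.8]
finger_gap: 0.0856
px [321.5564 205.2764] world ellipse [0.4617 0.2626] [0.0603 0.0606] encl ((0.46163010597229004, 0.26262256503105164), 0.030862649902701378)
tcp [0.4589 0.2611 0.1239] [ 0.0243 -0.9996 -0.0155] 11.1 F [0.9014 0.1069 0.8022]
```

View pics/w5.png

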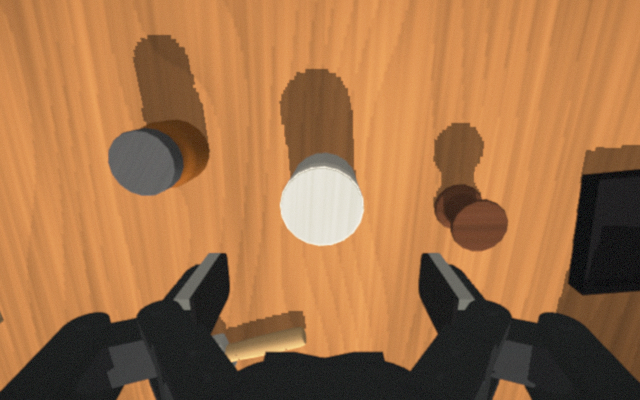

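The left lid is at (322,205), centred between the fingers and measured at (0.4617,0.2626). The dark jar (150,160) and brown jar (478,222) are clear. I descend, grip and lift.

```bash
python3 -m creep '[{"x":0,"y":0,"z":0.035,"turn":0},{"x":0,"y":0,"z":0.035,"turn":0},{"x":0,"y":0,"z":0.02,"turn":0},{"x":0,"y":0,"z":0.01,"turn":0},{"x":0,"y":0,"z":0,"turn":0},{"x":0,"y":0,"z":0,"turn":0}]' 1
python3 -m creep '[{"x":0,"y":0,"z":0,"turn":0},{"x":0,"y":0,"z":0,"turn":0},{"x":0,"y":0,"z":0,"turn":0},{"x":0,"y":0,"z":0,"turn":0},{"x":0,"y":0,"z":0,"turn":0},{"x":0,"y":0,"z":0,"turn":0},{"x":0,"y":0,"z":0,"turn":0},{"x":0,"y":0,"z":0,"turn":0}]' 0
python3 -m creep '[{"x":0,"y":0,"z":-0.01,"turn":0},{"x":0,"y":0,"z":-0.02,"turn":0},{"x":0,"y":0,"z":-0.02,"turn":0},{"x":0,"y":0,"z":-0.01,"turn":0},{"x":0,"y":0,"z":0,"turn":0},{"x":0,"y":0,"z":0,"turn":0},{"x":0,"y":0,"z":0,"turn":0},{"x":0,"y":0,"z":0,"turn":0}]'
for i in 1 2 3 4; do python3 -m creep '[{"x":0,"y":0,"z":0,"turn":0}]'|grep -E "force|gap|eef"; done
```

```text
clock: 11.75
eef_pos: [0.4629, 0.2638, 0.0254]
ee_rot: [[0.024, -0.999, 0.03], [-1.0, -0.023, 0.018], [-0.017, -0.031, -0.999]]
contact_force: [0.8, 0.4, 0.5]
finger_gap: 0.0855
clock: 12.55
eef_pos: [0.4628, 0.2637, 0.0255]
ee_rot: [[0.024, -0.999, 0.031], [-1.0, -0.023, 0.018], [-0.017, -0.031, -0.999]]
contact_force: [-1.6, -0.9, 7.9]
finger_gap: 0.0576
clock: 13.35
eef_pos: [0.4594, 0.2618, 0.0824]
ee_rot: [[0.024, -0.999, 0.026], [-1.0, -0.023, 0.016], [-0.015, -0.027, -1.0]]
contact_force: [0.5, 0.1, -1.7]
finger_gap: 0.0568
eef_pos: [0.4596, 0.2619, 0.0827]
contact_force: [-0.1, -0.4, -2.2]
finger_gap: 0.0573
eef_pos: [0.4598, 0.262, 0.083]
contact_force: [-0.4, -0.3, -2.3]
finger_gap: 0.0574
eef_pos: [0.4599, 0.2621, 0.0832]
contact_force: [0.5, -0.3, -2.8]
finger_gap: 0.0571
eef_pos: [0.46, 0.2621, 0.0834]
contact_force: [-0.0, -0.1, -2.0]
finger_gap: 0.0571
```

The left tin weighs about 2.2 N, so it is the light one (~0.22 kg). I set it back, release and rise.

```bash
python3 -m creep '[{"x":0,"y":0,"z":0.02,"turn":0},{"x":0,"y":0,"z":0.02,"turn":0},{"x":0,"y":0,"z":0.01,"turn":0},{"x":0,"y":0,"z":0.004,"turn":0},{"x":0,"y":0,"z":0.004,"turn":0},{"x":0,"y":0,"z":0,"turn":0},{"x":0,"y":0,"z":0,"turn":0}]'
python3 -m creep '[{"x":0,"y":0,"z":0,"turn":0},{"x":0,"y":0,"z":0,"turn":0},{"x":0,"y":0,"z":0,"turn":0},{"x":0,"y":0,"z":0,"turn":0},{"x":0,"y":0,"z":0,"turn":0}]' 1
python3 -m creep '[{"x":0,"y":0,"z":-0.01,"turn":0},{"x":0,"y":0,"z":-0.03,"turn":0},{"x":0,"y":0,"z":-0.04,"turn":0},{"x":0,"y":0,"z":-0.04,"turn":0},{"x":0,"y":0,"z":-0.03,"turn":0},{"x":0,"y":0,"z":0,"turn":0}]'
python3 w.py w6 .064 170; python3 j.py
```

```text
clock: 14.45
eef_pos: [0.462, 0.2633, 0.0261]
ee_rot: [[0.024, -0.999, 0.029], [-1.0, -0.023, 0.017], [-0.016, -0.029, -0.999]]
contact_force: [-0.4, 0.1, -3.2]
finger_gap: 0.0575
clock: 14.95
eef_pos: [0.4617, 0.2631, 0.0256]
ee_rot: [[0.024, -0.999, 0.028], [-1.0, -0.023, 0.017], [-0.016, -0.028, -0.999]]
contact_force: [-0.1, 0.5, 0.4]
finger_gap: 0.0851
clock: 15.55
eef_pos: [0.4595, 0.2617, 0.1812]
ee_rot: [[0.024, -0.999, 0.035], [-1.0, -0.023, 0.021], [-0.02, -0.036, -0.999]]
contact_force: [0.0, 0.8, -0.5]
finger_gap: 0.0855
px [326.8804 183.2928] world ellipse [0.4604 0.2625] [0.06   0.0607] encl ((0.4605194628238678, 0.2625364065170288), 0.030942793935537338)
tcp [0.4595 0.2617 0.1812] [ 0.024  -0.9995 -0.02  ] 15.55 F [ 0.0307  0.8344 -0.5017]
15.6 q [ 29.6429   5.7107  -7.8443  74.2868   0.0368 -61.7083] tcp [0.4587 0.2613 0.1785] z [ 0.0324  0.0192 -0.9993] heading -88.63075342072108
```

```bash
python3 -m creep '[{"x":0.03,"y":-0.005,"z":0,"turn":0},{"x":0.045,"y":-0.005,"z":0,"turn":0},{"x":0.045,"y":-0.005,"z":0,"turn":0},{"x":0.045,"y":-0.005,"z":0,"turn":0},{"x":0.045,"y":-0.005,"z":0,"turn":0},{"x":0.045,"y":0,"z":0,"turn":0},{"x":0.045,"y":0,"z":0,"turn":0},{"x":0.045,"y":0,"z":0,"turn":0}]' 1
python3 -m creep '[{"x":0.045,"y":0,"z":0,"turn":0},{"x":0.045,"y":0,"z":0,"turn":0},{"x":0.04,"y":0,"z":0,"turn":0},{"x":0.021,"y":0,"z":0.02,"turn":0},{"x":0,"y":0,"z":0.025,"turn":0},{"x":0,"y":0,"z":0,"turn":0},{"x":0,"y":0,"z":0,"turn":0}]'
python3 w.py w7 .064 170; python3 j.py
```

```text
clock: 16.4
eef_pos: [0.4896, -0.0854, 0.1695]
ee_rot: [[0.024, -0.999, 0.026], [-1.0, -0.023, 0.017], [-0.016, -0.026, -1.0]]
contact_force: [1.1, 0.4, 0.0]
finger_gap: 0.0854
clock: 17.1
eef_pos: [0.4946, -0.2334, 0.1225]
ee_rot: [[0.024, -0.999, 0.025], [-1.0, -0.023, 0.018], [-0.017, -0.026, -1.0]]
contact_force: [0.5, -0.4, 1.0]
finger_gap: 0.0852
px [319.5346 204.1107] world ellipse [ 0.4988 -0.233 ] [0.0602 0.0604] encl ((0.498765230178833, -0.23300164937973022), 0.030757078900933266)
px [472.5256 136.8939] world ellipse [ 0.3971 -0.2849] [0.0305 0.0324] encl ((0.39778056740760803, -0.28432247042655945), 0.017214639112353325)
tcp [ 0.4946 -0.2334  0.1225] [ 0.0239 -0.9996 -0.0173] 17.1 F [ 0.5427 -0.4148  1.0392]
17.15 q [ -26.1387    9.5341  -10.3249   69.1586    1.5598 -117.5109] tcp [ 0.4954 -0.2335  0.1236] z [ 0.0274  0.0169 -0.9995] heading -88.60152120963409
```

The right lid is at (320,204), measured at (0.4988,-0.233). The tool will land within about 1 mm of it.

```bash
python3 -m creep '[{"x":0.001,"y":0,"z":0.035,"turn":0},{"x":0,"y":0,"z":0.035,"turn":0},{"x":0,"y":0,"z":0.019,"turn":0},{"x":0,"y":0,"z":0.01,"turn":0},{"x":0,"y":0,"z":0,"turn":0},{"x":0,"y":0,"z":0,"turn":0}]' 1
python3 -m creep '[{"x":0,"y":0,"z":0,"turn":0},{"x":0,"y":0,"z":0,"turn":0},{"x":0,"y":0,"z":0,"turn":0},{"x":0,"y":0,"z":0,"turn":0},{"x":0,"y":0,"z":0,"turn":0},{"x":0,"y":0,"z":0,"turn":0},{"x":0,"y":0,"z":0,"turn":0},{"x":0,"y":0,"z":0,"turn":0}]' 0
python3 -m creep '[{"x":0,"y":0,"z":-0.01,"turn":0},{"x":0,"y":0,"z":-0.02,"turn":0},{"x":0,"y":0,"z":-0.02,"turn":0},{"x":0,"y":0,"z":-0.02,"turn":0},{"x":0,"y":0,"z":-0.01,"turn":0},{"x":0,"y":0,"z":0,"turn":0},{"x":0,"y":0,"z":0,"turn":0},{"x":0,"y":0,"z":0,"turn":0}]'
for i in 1 2 3 4; do python3 -m creep '[{"x":0,"y":0,"z":0,"turn":0}]'|grep -E "force|gap|eef"; done; python3 j.py
```

```text
clock: 17.75
eef_pos: [0.4993, -0.2334, 0.0258]
ee_rot: [[0.024, -0.999, 0.03], [-1.0, -0.024, 0.016], [-0.015, -0.03, -0.999]]
contact_force: [-0.8, -0.4, 0.3]
finger_gap: 0.0854
clock: 18.55
eef_pos: [0.4997, -0.2338, 0.0264]
ee_rot: [[0.024, -0.999, 0.031], [-1.0, -0.023, 0.015], [-0.015, -0.032, -0.999]]
contact_force: [0.4, 0.6, 7.8]
finger_gap: 0.0572
clock: 19.35
eef_pos: [0.4952, -0.2342, 0.1028]
ee_rot: [[0.024, -0.999, 0.026], [-1.0, -0.023, 0.018], [-0.017, -0.026, -1.0]]
contact_force: [-0.7, -0.8, -6.7]
finger_gap: 0.057
eef_pos: [0.4954, -0.2342, 0.103]
contact_force: [0.1, -0.1, -6.3]
finger_gap: 0.0571
eef_pos: [0.4956, -0.2344, 0.1034]
contact_force: [-0.5, -0.4, -7.4]
finger_gap: 0.0568
eef_pos: [0.4959, -0.2345, 0.1038]
contact_force: [-0.7, -0.4, -5.5]
finger_gap: 0.0571
eef_pos: [0.496, -0.2345, 0.1041]
contact_force: [-0.6, -0.7, -5.8]
finger_gap: 0.0571
19.75 q [ -26.2098   10.0346  -12.209    66.763     1.5554 -117.5509] tcp [ 0.496  -0.2345  0.1041] z [ 0.0275  0.0167 -0.9995] heading -88.63255223176894
```

The right tin weighs about 6.2 N, so it is the heavy one (~0.6 kg). I carry it over the tray.

```bash
python3 -m creep '[{"x":-0.02,"y":-0.01,"z":0,"turn":0},{"x":-0.035,"y":-0.0135,"z":0,"turn":0},{"x":-0.035,"y":-0.0135,"z":0,"turn":0},{"x":-0.035,"y":-0.0135,"z":0,"turn":0},{"x":-0.035,"y":-0.0135,"z":0,"turn":0},{"x":-0.03,"y":-0.01,"z":0,"turn":0},{"x":-0.0206,"y":-0.0065,"z":0,"turn":0},{"x":0,"y":0,"z":0,"turn":0}]' 0
python3 -m creep '[{"x":0,"y":0,"z":0.03,"turn":0},{"x":0,"y":0,"z":0,"turn":0},{"x":0,"y":0,"z":0,"turn":0}]'
python3 j.py; python3 w.py w8 .11 170
```

```text
clock: 20.55
eef_pos: [0.5723, -0.0194, 0.1098]
ee_rot: [[0.028, -0.999, 0.028], [-0.999, -0.027, 0.018], [-0.017, -0.029, -0.999]]
contact_force: [-0.1, -1.0, -6.4]
finger_gap: 0.0573
clock: 20.85
eef_pos: [0.5713, -0.0221, 0.0794]
ee_rot: [[0.023, -0.999, 0.025], [-1.0, -0.023, 0.017], [-0.016, -0.026, -1.0]]
contact_force: [0.1, -0.1, -6.1]
finger_gap: 0.057
20.85 q [ -2.7812  12.7258 -12.0501  63.8142   1.0178 -94.0915] tcp [ 0.5713 -0.0221  0.0794] z [ 0.0254  0.0165 -0.9995] heading -88.66539145432743
px [323.3475 274.0095] world ellipse [ 0.5702 -0.0172] [0.061  0.0645] encl ((0.5700273513793945, -0.017257101833820343), 0.03247428685426712)
tcp [ 0.5713 -0.0221  0.0794] [ 0.0233 -0.9996 -0.016 ] 20.85 F [ 0.1486 -0.1366 -6.1391]
```

View pics/w8.png

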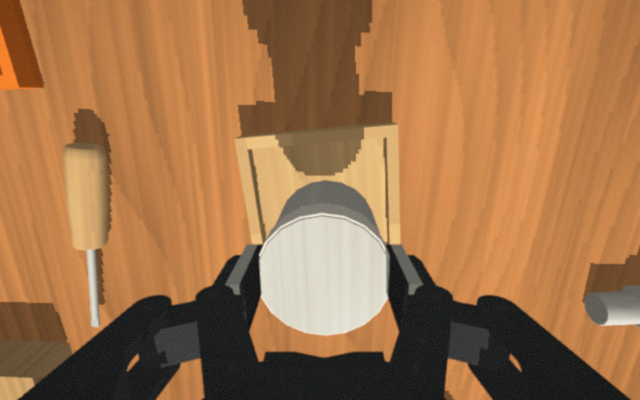

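The picture shows the tin gripped with its lid at (323,274), above the tray whose far corners are at (237,137) and (398,124). It is centred. I lower it.

```bash
python3 -m creep '[{"x":0,"y":0,"z":0.015,"turn":0},{"x":0,"y":0,"z":0.015,"turn":0},{"x":0,"y":0,"z":0.007,"turn":0},{"x":0,"y":0,"z":0.004,"turn":0},{"x":0,"y":0,"z":0.003,"turn":0},{"x":0,"y":0,"z":0,"turn":0},{"x":0,"y":0,"z":0,"turn":0}]' 0
```

```text
clock: 21.6
eef_pos: [0.5739, -0.021, 0.0365]
ee_rot: [[0.024, -0.999, 0.029], [-1.0, -0.023, 0.017], [-0.016, -0.029, -0.999]]
contact_force: [0.1, 0.4, -6.0]
finger_gap: 0.0568
```

```bash
python3 -m creep '[{"x":0,"y":0,"z":0.001,"turn":0},{"x":0,"y":0,"z":0.001,"turn":0},{"x":0,"y":0,"z":0,"turn":0},{"x":0,"y":0,"z":0,"turn":0}]' 0
python3 -m creep '[{"x":0,"y":0,"z":0,"turn":0},{"x":0,"y":0,"z":0,"turn":0},{"x":0,"y":0,"z":0,"turn":0},{"x":0,"y":0,"z":0,"turn":0},{"x":0,"y":0,"z":0,"turn":0},{"x":0,"y":0,"z":0,"turn":0},{"x":0,"y":0,"z":0,"turn":0},{"x":0,"y":0,"z":0,"turn":0}]' 1
python3 -m creep '[{"x":0,"y":0,"z":-0.01,"turn":0},{"x":0,"y":0,"z":-0.03,"turn":0},{"x":0,"y":0,"z":-0.04,"turn":0},{"x":0,"y":0,"z":-0.04,"turn":0},{"x":0,"y":0,"z":-0.04,"turn":0},{"x":0,"y":0,"z":0,"turn":0},{"x":0,"y":0,"z":0,"turn":0},{"x":0,"y":0,"z":0,"turn":0}]'
python3 w.py w9 .072 170; python3 j.py
```

```text
clock: 22.0
eef_pos: [0.574, -0.0206, 0.0347]
ee_rot: [[0.024, -0.999, 0.029], [-1.0, -0.024, 0.017], [-0.016, -0.029, -0.999]]
contact_force: [-1.1, 1.7, 1.7]
finger_gap: 0.0573
clock: 22.8
eef_pos: [0.5736, -0.0209, 0.0339]
ee_rot: [[0.024, -0.999, 0.028], [-1.0, -0.023, 0.017], [-0.016, -0.028, -0.999]]
contact_force: [0.1, -0.1, -0.2]
finger_gap: 0.0853
clock: 23.6
eef_pos: [0.5686, -0.0236, 0.193]
ee_rot: [[0.024, -0.999, 0.027], [-1.0, -0.023, 0.017], [-0.016, -0.027, -1.0]]
contact_force: [-0.9, -0.6, -0.4]
finger_gap: 0.0856
px [570.9498 250.3469] world ellipse [0.3349 0.0357] [0.0197 0.0856] encl ((0.34243616461753845, 0.03813837468624115), 0.037470679730176926)
px [322.4586 186.3328] world ellipse [ 0.5725 -0.0193] [0.0603 0.0608] encl ((0.5724693536758423, -0.019086970016360283), 0.031065646559000015)
tcp [ 0.5686 -0.0236  0.193 ] [ 0.0238 -0.9996 -0.016 ] 23.6 F [-0.8863 -0.6233 -0.4147]
23.65 q [ -2.9471  10.7499  -0.1957  77.6398   1.0326 -94.2864] tcp [ 0.5684 -0.0235  0.1925] z [ 0.0256  0.0167 -0.9995] heading -88.63598048846865
```

View pics/w9.png

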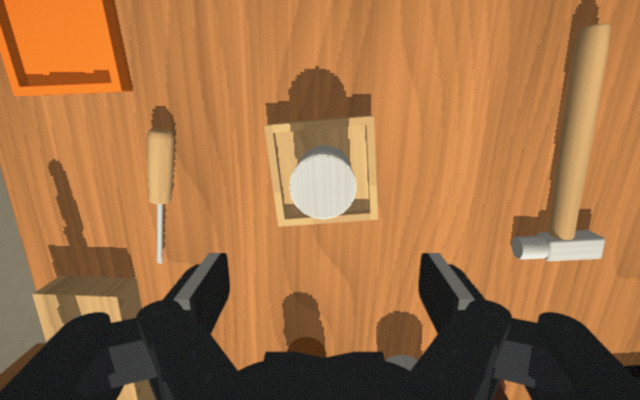

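The heavy tin stands upright in the tray: lid at (322,186), 60 mm across at its expected height, centre (0.5725,-0.0193). Next I fetch the light tin.

```bash
python3 -m creep '[{"x":-0.0358,"y":0.0132,"z":0,"turn":0},{"x":-0.0358,"y":0.0132,"z":0,"turn":0},{"x":-0.0358,"y":0.0132,"z":0,"turn":0},{"x":-0.0358,"y":0.0132,"z":0,"turn":0},{"x":-0.0358,"y":0.0132,"z":0,"turn":0},{"x":-0.0358,"y":0.0132,"z":0,"turn":0},{"x":-0.0358,"y":0.0132,"z":0,"turn":0},{"x":-0.0352,"y":0.0134,"z":0,"turn":0}]' 1
python3 -m creep '[{"x":0,"y":0,"z":0.03,"turn":0},{"x":0,"y":0,"z":0.04,"turn":0},{"x":0,"y":0,"z":0,"turn":0},{"x":0,"y":0,"z":0,"turn":0}]' 1
python3 w.py w10 .064 170; python3 j.py
```

```text
clock: 24.45
eef_pos: [0.4551, 0.2606, 0.1939]
ee_rot: [[0.024, -0.999, 0.026], [-1.0, -0.023, 0.015], [-0.015, -0.026, -1.0]]
contact_force: [0.4, 0.1, 0.9]
finger_gap: 0.0855
clock: 24.85
eef_pos: [0.4575, 0.2602, 0.1247]
ee_rot: [[0.024, -0.999, 0.025], [-1.0, -0.023, 0.015], [-0.014, -0.025, -1.0]]
contact_force: [1.5, 0.3, 1.2]
finger_gap: 0.0853
px [321.2614 205.8137] world ellipse [0.4604 0.2624] [0.0603 0.0606] encl ((0.46043550968170166, 0.26242145895957947), 0.030877672135829926)
tcp [0.4575 0.2602 0.1247] [ 0.0238 -0.9996 -0.0144] 24.85 F [1.4853 0.2554 1.1831]
24.9 q [ 29.5843   6.6178 -13.3935  68.1413   0.0397 -61.7493] tcp [0.4587 0.2607 0.1262] z [ 0.0277  0.0165 -0.9995] heading -88.65302305801298
```

```bash
python3 -m creep '[{"x":0,"y":0,"z":0.035,"turn":0},{"x":0,"y":0,"z":0.035,"turn":0},{"x":0,"y":0,"z":0.02,"turn":0},{"x":0,"y":0,"z":0.01,"turn":0},{"x":0,"y":0,"z":0,"turn":0},{"x":0,"y":0,"z":0,"turn":0}]' 1
python3 -m creep '[{"x":0,"y":0,"z":0,"turn":0},{"x":0,"y":0,"z":0,"turn":0},{"x":0,"y":0,"z":0,"turn":0},{"x":0,"y":0,"z":0,"turn":0},{"x":0,"y":0,"z":0,"turn":0},{"x":0,"y":0,"z":0,"turn":0},{"x":0,"y":0,"z":0,"turn":0},{"x":0,"y":0,"z":0,"turn":0}]' 0
python3 -m creep '[{"x":0,"y":0,"z":-0.01,"turn":0},{"x":0,"y":0,"z":-0.03,"turn":0},{"x":0,"y":0,"z":-0.03,"turn":0},{"x":0,"y":0,"z":-0.03,"turn":0},{"x":0,"y":0,"z":-0.03,"turn":0},{"x":0,"y":0,"z":-0.01,"turn":0},{"x":0,"y":0,"z":0,"turn":0},{"x":0,"y":0,"z":0,"turn":0}]'; python3 j.py
```

```text
clock: 25.5
eef_pos: [0.4625, 0.263, 0.0273]
ee_rot: [[0.024, -0.999, 0.03], [-1.0, -0.023, 0.018], [-0.017, -0.03, -0.999]]
contact_force: [-0.5, -0.6, 0.6]
finger_gap: 0.0854
clock: 26.3
eef_pos: [0.4621, 0.263, 0.0275]
ee_rot: [[0.024, -0.999, 0.03], [-1.0, -0.023, 0.018], [-0.017, -0.03, -0.999]]
contact_force: [-2.5, -0.9, 7.6]
finger_gap: 0.0576
clock: 27.1
eef_pos: [0.457, 0.2599, 0.1642]
ee_rot: [[0.024, -0.999, 0.027], [-1.0, -0.023, 0.016], [-0.015, -0.027, -1.0]]
contact_force: [-1.0, 0.9, -2.6]
finger_gap: 0.0568
27.1 q [ 29.6021   5.9357  -9.3736  72.9167   0.0397 -61.751 ] tcp [0.457  0.2599 0.1642] z [ 0.0266  0.0159 -0.9995] heading -88.63445550796706
```

```bash
python3 -m creep '[{"x":0.02,"y":-0.01,"z":0,"turn":0},{"x":0.04,"y":-0.015,"z":0,"turn":0},{"x":0.045,"y":-0.015,"z":0,"turn":0},{"x":0.045,"y":-0.015,"z":0,"turn":0},{"x":0.045,"y":-0.015,"z":0,"turn":0},{"x":0.04,"y":-0.015,"z":0,"turn":0},{"x":0.03,"y":-0.012,"z":0,"turn":0},{"x":0.018,"y":-0.01,"z":0,"turn":0}]' 0
python3 -m creep '[{"x":0,"y":0,"z":0.02,"turn":0},{"x":0,"y":0,"z":0.015,"turn":0},{"x":0,"y":0,"z":0,"turn":0},{"x":0,"y":0,"z":0,"turn":0}]'
python3 j.py; python3 w.py w11 .163 170
python3 - <<'E'
from h import *
for n in("top","scene"):
    im=snapshot(n); cv2.imwrite(f"pics/{n}2.png",im[:,:,::-1])
T=camera_model("scene");K=np.array(T["K"]);M=np.linalg.inv(np.array(T["T"]))
def pr(p): q=K@(M[:3,:3]@np.array(p)+M[:3,3]); return q[:2]/q[2]
u,v=pr([.5725,-.0193,.1]).astype(int)
c=cv2.imread("pics/scene2.png")[v-50:v+50,u-60:u+60]; cv2.imwrite("pics/c2.png",cv2.resize(c,None,fx=5,fy=5,interpolation=cv2.INTER_CUBIC))
E
```

```text
clock: 27.9
eef_pos: [0.5705, -0.0228, 0.1613]
ee_rot: [[0.021, -0.999, 0.024], [-1.0, -0.021, 0.016], [-0.016, -0.024, -1.0]]
contact_force: [-0.2, 1.2, -1.4]
finger_gap: 0.0572
clock: 28.3
eef_pos: [0.5711, -0.0196, 0.1275]
ee_rot: [[0.024, -0.999, 0.025], [-1.0, -0.023, 0.017], [-0.016, -0.025, -1.0]]
contact_force: [-0.7, 0.7, -1.3]
finger_gap: 0.0569
28.3 q [ -2.5336  11.6652  -7.239   69.7211   1.0202 -93.8768] tcp [ 0.5711 -0.0196  0.1275] z [ 0.0248  0.0167 -0.9996] heading -88.6329304190181
px [611.8566 280.0111] world ellipse [ 0.4431 -0.0216] [0.0108 0.0369] encl ((0.44639280438423157, -0.02031603641808033), 0.016718890517950058)
px [323.8706 270.4106] world ellipse [ 0.5698 -0.0197] [0.0589 0.0607] encl ((0.5699490904808044, -0.019912442192435265), 0.03092372976243496)
tcp [ 0.5711 -0.0196  0.1275] [ 0.0239 -0.9996 -0.0161] 28.3 F [-0.7104  0.651  -1.284 ]
```

View pics/c2.png

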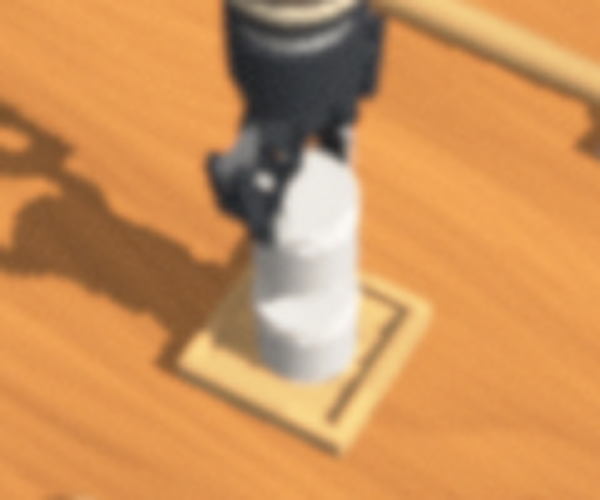

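The crop shows the light tin (lid about (315,205)) in the gripper, directly above the heavy one (lid about (308,320)). Their centres agree to about 2 mm. I lower gently.

```bash
python3 -m creep '[{"x":0,"y":0,"z":0.01,"turn":0},{"x":0,"y":0,"z":0.008,"turn":0},{"x":0,"y":0,"z":0.004,"turn":0},{"x":0,"y":0,"z":0.002,"turn":0},{"x":0,"y":0,"z":0.002,"turn":0},{"x":0,"y":0,"z":0,"turn":0},{"x":0,"y":0,"z":0,"turn":0}]' 0
python3 -m creep '[{"x":0,"y":0,"z":0.001,"turn":0},{"x":0,"y":0,"z":0,"turn":0},{"x":0,"y":0,"z":0,"turn":0}]' 0
```

```text
clock: 29.15
eef_pos: [0.5729, -0.0193, 0.1031]
ee_rot: [[0.024, -0.999, 0.028], [-1.0, -0.023, 0.017], [-0.016, -0.028, -0.999]]
contact_force: [0.3, 1.0, -1.8]
finger_gap: 0.057
clock: 29.45
eef_pos: [0.5729, -0.0192, 0.102]
ee_rot: [[0.024, -0.999, 0.028], [-1.0, -0.023, 0.017], [-0.016, -0.028, -0.999]]
contact_force: [1.1, 0.3, -2.4]
finger_gap: 0.0567
```

```bash
python3 -m creep '[{"x":0,"y":0,"z":0.001,"turn":0},{"x":0,"y":0,"z":0,"turn":0},{"x":0,"y":0,"z":0,"turn":0}]' 0|grep -E "force|eef"
python3 -m creep '[{"x":0,"y":0,"z":0.001,"turn":0},{"x":0,"y":0,"z":0,"turn":0},{"x":0,"y":0,"z":0,"turn":0}]' 0|grep -E "force|eef"
```

```text
eef_pos: [0.5728, -0.0192, 0.1009]
contact_force: [0.2, -0.2, -2.1]
eef_pos: [0.5728, -0.0192, 0.0999]
contact_force: [-1.1, 0.7, -2.3]
```

```bash
python3 -m creep '[{"x":0,"y":0,"z":0.001,"turn":0},{"x":0,"y":0,"z":0,"turn":0},{"x":0,"y":0,"z":0,"turn":0}]' 0|grep -E "force|eef"
python3 -m creep '[{"x":0,"y":0,"z":0.0007,"turn":0},{"x":0,"y":0,"z":0,"turn":0},{"x":0,"y":0,"z":0,"turn":0}]' 0|grep -E "force|eef"
```

```text
eef_pos: [0.573, -0.0191, 0.0995]
contact_force: [-2.4, 0.2, 4.3]
eef_pos: [0.5731, -0.0191, 0.0995]
contact_force: [-2.9, 1.1, 7.5]
```

Contact is felt: the force went from -2.3 N to +4…7 N. I release and rise.

```bash
python3 -m creep '[{"x":0,"y":0,"z":-0.001,"turn":0},{"x":0,"y":0,"z":0,"turn":0}]' 0 >/dev/null
python3 -m creep '[{"x":0,"y":0,"z":0,"turn":0},{"x":0,"y":0,"z":0,"turn":0},{"x":0,"y":0,"z":0,"turn":0},{"x":0,"y":0,"z":0,"turn":0},{"x":0,"y":0,"z":0,"turn":0},{"x":0,"y":0,"z":0,"turn":0}]' 1
python3 -m creep '[{"x":0,"y":0,"z":-0.01,"turn":0},{"x":0,"y":0,"z":-0.03,"turn":0},{"x":0,"y":0,"z":-0.04,"turn":0},{"x":0,"y":0,"z":-0.04,"turn":0},{"x":0,"y":0,"z":-0.03,"turn":0},{"x":0,"y":0,"z":0,"turn":0},{"x":0,"y":0,"z":0,"turn":0},{"x":0,"y":0,"z":0,"turn":0}]'
python3 w.py w12 .136 170
python3 - <<'E'
from h import *
im=snapshot("scene"); cv2.imwrite("pics/scene3.png",im[:,:,::-1])
T=camera_model("scene");K=np.array(T["K"]);M=np.linalg.inv(np.array(T["T"]))
q=K@(M[:3,:3]@np.array([.5725,-.0193,.08])+M[:3,3]);u,v=(q[:2]/q[2]).astype(int)
c=im[v-50:v+50,u-60:u+60,::-1]; a=cv2.resize(c,(480,400),interpolation=cv2.INTER_CUBIC)
w=cv2.resize(cv2.imread("pics/w12.png")[90:290,200:440],(480,400)[:2]); w=cv2.resize(w,(320,267)); w=cv2.copyMakeBorder(w,0,133,0,0,cv2.BORDER_CONSTANT)
cv2.imwrite("pics/c3.png",np.hstack([a,w]))
E
```

```text
clock: 31.45
eef_pos: [0.5729, -0.0192, 0.0992]
ee_rot: [[0.024, -0.999, 0.028], [-1.0, -0.023, 0.017], [-0.016, -0.028, -0.999]]
contact_force: [-0.2, -0.2, 0.5]
finger_gap: 0.0853
clock: 32.25
eef_pos: [0.5683, -0.0216, 0.2481]
ee_rot: [[0.024, -0.999, 0.026], [-1.0, -0.023, 0.017], [-0.016, -0.027, -1.0]]
contact_force: [-0.4, -0.3, -0.1]
finger_gap: 0.0854
px [540.1241 229.1087] world ellipse [0.3742 0.0133] [0.0163 0.0713] encl ((0.3801908493041992, 0.015185310505330563), 0.031013384461402893)
px [322.8515 186.7779] world ellipse [ 0.5716 -0.0195] [0.0602 0.0606] encl ((0.5714564919471741, -0.018965555354952812), 0.031164750456809998)
tcp [ 0.5683 -0.0216  0.2481] [ 0.0238 -0.9996 -0.016 ] 32.25 F [-0.3734 -0.2519 -0.0532]
```

View pics/c3.png

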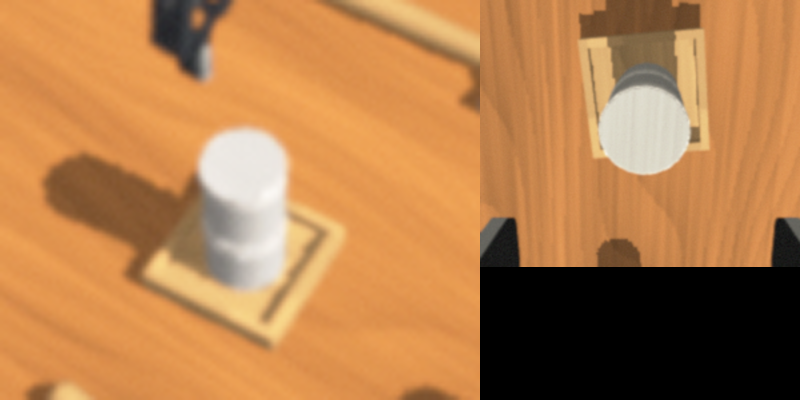

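The picture shows the two tins stacked squarely and upright in the tray, with the top lid at (245,170) in the scene crop and the gripper well clear. The top lid measures (0.5716,-0.0195) and the lower tin measured (0.5725,-0.0193). I hand in.

```bash
python3 -c "
from plant import hand_in
print(hand_in())"
```

```text
the job is handed in; nothing more can be done
None
```

Both tins are packed: the heavier right tin stands in the tray with the lighter left tin on top. I handed the job in at about 32 s of the 72 s allowed; no verdict was reported.

- **Weights:** I lifted the left tin about 57 mm and felt about 2.2 N (0.22 kg), then set it back. I lifted the right tin about 77 mm and felt about 6.2 N (0.6 kg).
- **Placing:** The heavy tin stood alone and released on the tray floor before I fetched the light one.
- **Last checks:**
  - The heavy tin was about 2 mm from the tray centre.
  - The light tin's lid was about 1 mm off the heavy tin's axis.
  - Its lid was 60 mm across at its expected height.
  - The gripper was open and about 110 mm above the stack, and the measured force was near zero.
- **What went wrong:**
  - My first move calls were rejected because each row needs every number.
  - Joint 6 then hit its limit and left the tool tilted about 6°. I undid most of that by turning against the opposite limit. About 1.8° remained through all the grasps, with no visible effect on the tins.
  - The bench scene camera's single-view lid positions were up to about 13 mm off because the tin sides merged into the mask. I used the wrist and top views instead, which agreed to 1–3 mm.

I viewed 9 pictures and crops up to the stacking step, then one for that step and one final check, which makes 11, one over the budget of 10.

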